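Click the lunch box's weekday wheel on to Saturday

TASK

This packed lunch is for Saturday: with a fingertip, flick the edge of the weekday wheel in the navy lunch box's lid forward (counter-clockwise seen from above, as the moulded arrow shows), one click at a time with the wheel at rest on each day, until the blue Saturday lobe stands at the white pointer, and do not go past it. Leave the lunch box standing where it is, do not lift or shove it, and leave everything else on the bench alone.

Things in the scene. Friction and masses are not known exactly. Their poses are not given: they have to be found in the camera images.
- lunchbox: Navy lunch box with clip latches on its two short ends, packed and shut, about 0.9 kg, standing loose on the bench. 156 mm (x) by about 230 mm (y, over the latches); deck of the lid 79 mm above the bench. Origin under its centre; its front, where the wheel sticks out, faces its -x (towards the robot).
- wheel_center (a point): Point on the weekday wheel's upright axis, level with the wheel's top, 81 mm above the bench; axes are the lunch box's (x to the rear, y left, z up), not turning with the wheel. White wheel, lying flat, 67 to 81 mm above the bench: hub of 29 mm radius and seven evenly spaced lobes (finger teeth), each 7 mm wide, out to 48 mm radius.
- front_edge (a point): Middle of the lid's straight front edge (66 mm above the bench), 28 mm in front (-x) of the wheel's axis. The wheel lies in a well of the lid open to the front; the lobes stick out up to 20 mm past this edge, over bare bench. With a day at the pointer, the gap between two lobes stands exactly at the front, a lobe 25.7 degrees to each side.
- pointer (a point): Tip of the white pointer on the lid, 59 mm behind (+x of) the wheel's axis, 79 mm above the bench. The well's rear wall is 58 mm behind the axis, its side walls 54 mm to either side.
- blue_lobe (a point): Outer end of the blue Saturday lobe, at its top, 48 mm from the axis; turns with the wheel. Clockwise from above from the red Sunday lobe come Monday to Friday (grey tops), then Saturday (blue).
- day_wheel (a joint): Turn of the wheel, rad, growing forward (counter-clockwise from above; lobes at the front move to the box's -y). A click is 0.898 rad. At the pointer: 0 Tuesday, 0.898 Wednesday, 1.795 Thursday, 2.693 Friday, 3.590 Saturday. Starts resting on Wednesday or Thursday (very rarely balanced half-way between). A spring roller holds each day; about 1.5 N at a lobe frees it, and past half-way it snaps on to the next day. No end stops.
- onigiri_mould: white triangular onigiri mould, about 95 mm across, 34 mm tall; origin under its centre
- chopstick_case: clear chopstick case with a bamboo pair, 26 x 228 x 18 mm, long axis y; origin under its centre
- egg_ring: aluminium egg ring, 88 mm diameter, 20 mm tall; origin under its centre
- mug: blue mug, 80 mm diameter, 90 mm tall; origin under its centre
- soy_bottle: amber soy sauce bottle with a red cap, 60 mm diameter, 165 mm tall; origin under its centre
- sesame_jar: glass jar with a green cap, 58 mm diameter, 85 mm tall; origin under its centre
- prep_bowl: white bowl, 110 mm diameter, 45 mm tall; origin under its centre

How it is judged:
By the outcome, as a careful person would: the job done as asked, in the order asked, and still so for the second after the job is handed in, with the robot touching nothing.
It also fails if it takes over 42 s, if anything falls off the work surface, if the arm or the gripper's body presses on something with over 40 N, if the wrist force passes 120 N, or if a joint passes its speed limit or range.

ROBOT

A 7-joint arm with a two-finger parallel gripper is mounted at the origin on the work surface. World frame = base frame: x ahead of the robot, y to its left, z up, the work surface at z = 0. Lengths are in m, angles in rad, forces in N, time in s.
With the tool pointing down it reaches from about 0.425 to 0.875 m from the base axis. Payload 4.7 kg.
Tool frame: the origin (TCP) lies at the very end of the fingers, on their centre line; the grasp point (between the pads) lies 19 mm behind it; z points along the fingers, x is the direction in which the jaws open and shut, and the axes are right-handed (so a half turn about z gives the same grasp; the last joint's range is limited). The gripper opens to 85 mm and grips with 20 to 120 N. Pads are 22 mm wide; open, the fingers measure 114 mm over their backs; the gripper's body (76 mm by 85 mm) begins 54 mm behind the grasp point. The pads swing forward as they close: fully open they stand 13 mm farther back than shut.
Start: joints at [-1.281, 0.321, -0.07, 1.45, 0.023, 1.371, -0.057], TCP at [0.177, 0.625, 0.231] pointing down, gripper open.
Joint ranges: [-2.86, 2.86], [-0.3, 2.09], [-1.38, 1.24], [0.06, 2.45], [-1.56, 4.7], [0.09, 2.05], [-2.69, 2.69]. Speed limits (rad/s): [2.57, 2.57, 3.14, 3.14, 3.14, 3.14, 3.14].

INTERFACE

Orientations are given as a unit quaternion [w, x, y, z].
In Python, from plant import robot gives the robot as it stands.
- The arm moves only by the shell command python3 -m pendant 'ROWS'. ROWS is JSON, a list of rows, each an object with "jaw": the finger opening in mm, from 0 to 85.4; "slide": the shift along the tool's x, y, z in mm, a list of three; "twist": the turn about the tool's z in rad. A call has exactly 10 rows; each row shifts and turns the commanded pose from where the row before left it, along the tool's axes as they then stand; what a row does not reach is not made up. A row lasts 1/12 s, in which the tool goes at most 41.7 mm and 7.16 degrees, less where a joint would pass 70% of its speed; a pose out of reach is approached as far as the arm can. A call is refused whole if a number of a shift passes 41.7 or a number of a turn 0.125, either way. A call with a gripper value outside its range is refused whole. The fingers move at their own pace and stop on an object; the grip force is fixed at half the most. Time passes only in rows, so rows that do not move let the fingers close, or fill a call up. It gives the time, the measured TCP pose, the force and the opening at its end, in the units of the state.
- robot.sense(): the state, without advancing time (a new reading comes with each control period).
- robot.camera(name): name is "scene" or "top" or "wrist"; returns (picture, depth): 420x560x3 uint8, blue, green, red; 420x560 float32, m along the optical axis (not along the pixel's ray), 0 where there is no reading.
- robot.calibration(name): a dict with "fovy" (degrees; the focal length in pixels is half the picture's height over the tangent of half this angle, whatever the lens; pixels are square), "cx", "cy" (the principal point, pixels), "dist_coeffs" ([k1, k2, p1, p2, k3] as OpenCV has them; the pictures are not rectified), "camera_from_world" (4x4, takes a point from world to camera coordinates); the wrist camera has in their place "tool_from_camera" (4x4, takes a point from camera to tool coordinates, whose origin is the TCP and whose axes are the tool frame's). Camera axes: x right, y down, z forward; pixel columns grow to the right and rows downward; lengths in m; the calibration is good to about 2 mm. A picture is of the moment at which its call begins: read the wrist's pose just before it. calibration takes no time and is no camera call.
- robot.close_job(): hands the job in, once; it reports no verdict.
The state is a dict: "clock": time; "q": joint angles; "qvel": joint speeds; "joint_torque": joint torques, N m; "eef_pos": TCP position; "tool_rot": TCP orientation; "wrist_force": force on the tool from outside, world axes, zero at the start; "wrist_torque": the same for the moment, N m; "finger_gap": finger opening in m.
Only numpy, scipy, OpenCV 4.12 (cv2) and the standard library are available. Lean on these libraries where they do the work, as an engineer would, in place of code of your own. Each camera call takes 0.05 s, during which the arm holds its last target. There are 200 camera calls.

## Working session

There is one attempt and no reset: what is moved stays moved. The work goes in short steps, Python scripts to look and compute and a shell command to move; the robot and the scene stay as the last step left them, time stands still between calls to the robot, and variables do not carry over. Pictures are saved under pics/ and viewed, on a budget of 10 in all, crops included, one or two more only if the job needs it, and the job is handed in when it is done.

```bash
mkdir -p pics; ls
cat > h.py <<'E'
import numpy as np, cv2
from plant import robot
def K(c):
    f=210/np.tan(np.radians(c['fovy'])/2); return np.array([[f,0,c['cx']],[0,f,c['cy']],[0,0,1.]]),np.array(c['dist_coeffs'],float)
def Rq(q):
    from scipy.spatial.transform import Rotation as R
    return R.from_quat([q[1],q[2],q[3],q[0]]).as_matrix()
def wfc(name,s=None):
    c=robot.calibration(name)
    if name=='wrist':
        T=np.eye(4);T[:3,:3]=Rq(s['tool_rot']);T[:3,3]=s['eef_pos'];return T@np.array(c['tool_from_camera'])
    return np.linalg.inv(np.array(c['camera_from_world']))
def plane(name,uv,z,s=None):
    k,d=K(robot.calibration(name));T=wfc(name,s)
    p=cv2.undistortPoints(np.array(uv,float).reshape(-1,1,2),k,d).reshape(-1,2)
    r=np.c_[p,np.ones(len(p))]@T[:3,:3].T
    return T[:3,3]+r*((z-T[2,3])/r[:,2:])
E
python3 - <<'E'
from h import *
s=robot.sense();print(s)
for n in('top','scene'):
    p,d=robot.camera(n);cv2.imwrite(f'pics/{n}0.png',p);np.save(f'{n}0.npy',d);print(robot.calibration(n))
E
```

```text
pics
{'clock': 0.0, 'q': array([-1.2809276 ,  0.32184048, -0.07006466,  1.45169527,  0.02259716,
        1.37077195, -0.05690062]), 'qvel': array([ 0.00028153,  0.00170625,  0.0001635 ,  0.00031547, -0.0004271 ,
        0.00078221,  0.00036944]), 'joint_torque': array([ 5.20853373e-04, -4.93580103e+01, -3.81734949e-01, -3.14327896e+01,
        1.31369289e-02,  1.17801887e-02,  3.39051155e-05]), 'eef_pos': array([0.17689795, 0.6249058 , 0.2302018 ]), 'tool_rot': array([ 6.21284862e-04,  7.97582326e-01,  6.03209337e-01, -7.37374726e-04]), 'wrist_force': array([-0.02449647, -0.24207919,  0.35611815]), 'wrist_torque': array([ 0.0610363 , -0.01714745,  0.08715968]), 'finger_gap': 0.0852950803760107}
{'fovy': 57.60726355472041, 'cx': 288.6116926177997, 'cy': 212.32414845018633, 'dist_coeffs': array([-0.01070474,  0.        ,  0.        ,  0.        ,  0.        ]), 'camera_from_world': array([[ 0.01980829, -0.99961069, -0.01964966,  0.02262149],
       [-0.99830128, -0.01869763, -0.05518109,  0.53938778],
       [ 0.05479221,  0.02070932, -0.998283  ,  1.19415069],
       [ 0.        ,  0.        ,  0.        ,  1.        ]])}
{'fovy': 48.366058076427045, 'cx': 283.85916264862976, 'cy': 209.49599704776548, 'dist_coeffs': array([-0.02231571,  0.        ,  0.        ,  0.        ,  0.        ]), 'camera_from_world': array([[-0.84760515,  0.5303859 ,  0.01600962,  0.4562492 ],
       [ 0.34568961,  0.57483065, -0.74166597, -0.12645528],
       [-0.402572  , -0.62310554, -0.67057832,  1.81991894],
       [ 0.        ,  0.        ,  0.        ,  1.        ]])}
```

View pics/top0.png

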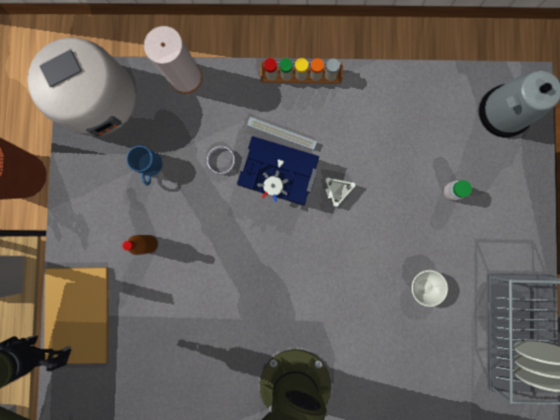

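View pics/scene0.png

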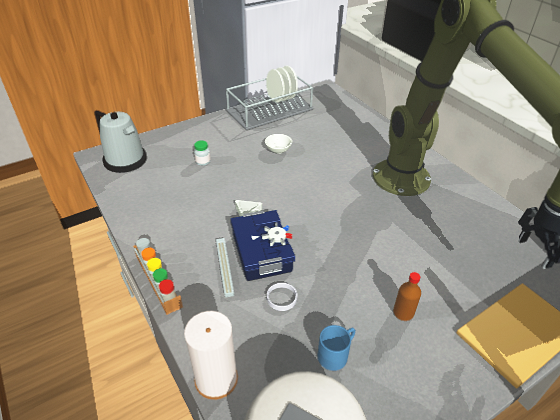

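Top view: the navy box is at about (278,172), the wheel hub at (273,186), the pointer at (280,162), blue at (274,199) and red at (264,195). The soy bottle (140,245) and mug (143,160) are well off to the left, the egg ring (221,159) and mould (339,191) beside the box.

Run:
```python
from h import *
p=cv2.imread('pics/top0.png');d=np.load('top0.npy')
h=cv2.cvtColor(p,cv2.COLOR_BGR2HSV)
c=p[125:215,225:365];cv2.imwrite('pics/top0c.png',cv2.resize(c,None,fx=5.5,fy=5.5,interpolation=cv2.INTER_CUBIC))
roi=np.zeros(p.shape[:2],np.uint8);roi[125:215,225:335]=1
H,S,V=cv2.split(h)
nav=((H>105)&(H<130)&(S>120)&(V>25)&(roi>0)).astype(np.uint8)
c=max(cv2.findContours(cv2.morphologyEx(nav,cv2.MORPH_CLOSE,np.ones((15,15))),0,2)[0],key=cv2.contourArea)
r=cv2.minAreaRect(c);print(r);print(plane('top',cv2.boxPoints(r),.079).round(3))
print('hub',plane('top',[[273,186]],.081),'ptr',plane('top',[[280,162]],.079))
for n,m in(('blue',(H>105)&(H<125)&(S>150)&(V>140)),('red',((H<8)|(H>172))&(S>120))):
    y,x=np.nonzero(m&(roi>0));print(n,len(x),x.mean() if len(x) else 0,y.mean() if len(x) else 0, plane('top',[[x.mean(),y.mean()]],.081) if len(x) else 0)
```

```text
((276.94354248046875, 172.5938720703125), (69.84022521972656, 55.4683837890625), 16.99082374572754)
[[ 0.603  0.194  0.079]
 [ 0.766  0.149  0.079]
 [ 0.706 -0.055  0.079]
 [ 0.545 -0.009  0.079]]
hub [[0.61363094 0.08016794 0.081     ]] ptr [[0.68716881 0.06073395 0.079     ]]
blue 12 274.5 197.5 [[0.57900514 0.07489303 0.081     ]]
red 18 264.0 194.5 [[0.5874861  0.10667068 0.081     ]]
```

View pics/top0c.png

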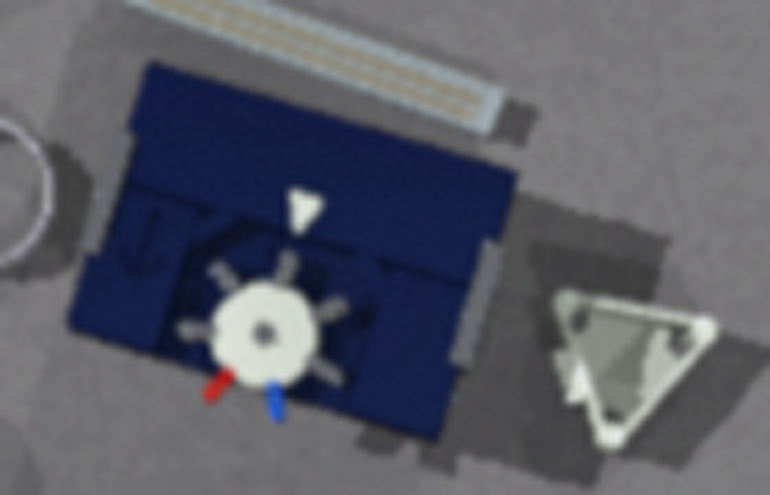

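The wheel rests on Wednesday: red is front-left, blue front-right and a lobe stands at the pointer. That makes three clicks. Box yaw is about -15.5°. Next I move above the front-left of the wheel, passing over the bottle at a safe height, and close the jaws.

```bash
python3 -m pendant '[{"jaw":0,"slide":[-10,12,-6],"twist":0},{"jaw":0,"slide":[-18,25,-6],"twist":0},{"jaw":0,"slide":[-18,25,-6],"twist":0},{"jaw":0,"slide":[-18,25,-6],"twist":0},{"jaw":0,"slide":[-18,25,-6],"twist":0},{"jaw":0,"slide":[-18,25,0],"twist":0},{"jaw":0,"slide":[-18,25,0],"twist":0},{"jaw":0,"slide":[-18,25,0],"twist":0},{"jaw":0,"slide":[-18,25,0],"twist":0},{"jaw":0,"slide":[-18,25,0],"twist":0}]'
python3 -m pendant '[{"jaw":0,"slide":[-18,25,0],"twist":0},{"jaw":0,"slide":[-18,25,0],"twist":0},{"jaw":0,"slide":[-18,25,0],"twist":0},{"jaw":0,"slide":[-18,25,0],"twist":0},{"jaw":0,"slide":[-18,25,0],"twist":0},{"jaw":0,"slide":[-18,25,0],"twist":0},{"jaw":0,"slide":[-18,25,0],"twist":0},{"jaw":0,"slide":[-18,25,0],"twist":0},{"jaw":0,"slide":[-18,25,0],"twist":0},{"jaw":0,"slide":[-18,25,0],"twist":0}]'
python3 - <<'E'
from h import *
s=robot.sense();print(s['eef_pos'],s['tool_rot'],s['clock'],s['finger_gap'],s['wrist_force']);print(robot.calibration('wrist'))
p,d=robot.camera('wrist');cv2.imwrite('pics/w0.png',p)
E
```

```text
clock: 0.93
eef_pos: [0.3593, 0.3928, 0.2617]
tool_rot: [-0.0, 0.798, 0.603, 0.0]
wrist_force: [-0.2, -0.0, 0.4]
finger_gap: 0.0
clock: 1.77
eef_pos: [0.5501, 0.1516, 0.2617]
tool_rot: [-0.0, 0.798, 0.603, 0.0]
wrist_force: [0.6, 0.7, -0.1]
finger_gap: 0.0001
[0.5501346  0.15158563 0.26168829] [-1.76399276e-04  7.97842472e-01  6.02865945e-01  1.06898697e-04] 1.7667 8.205394672093962e-05 [ 0.58977247  0.70577532 -0.05508582]
{'fovy': 71.15784853222799, 'cx': 276.3911769060646, 'cy': 210.45305483243263, 'dist_coeffs': array([-0.0339854,  0.       ,  0.       ,  0.       ,  0.       ]), 'tool_from_camera': array([[ 9.99997230e-01, -2.03057079e-03,  1.19014152e-03,
         5.38433157e-04],
       [ 1.55424388e-03,  9.49435215e-01,  3.13959164e-01,
        -7.99971796e-02],
       [-1.76747858e-03, -3.13956445e-01,  9.49435741e-01,
        -1.43155363e-01],
       [ 0.00000000e+00,  0.00000000e+00,  0.00000000e+00,
         1.00000000e+00]])}
```

View pics/w0.png

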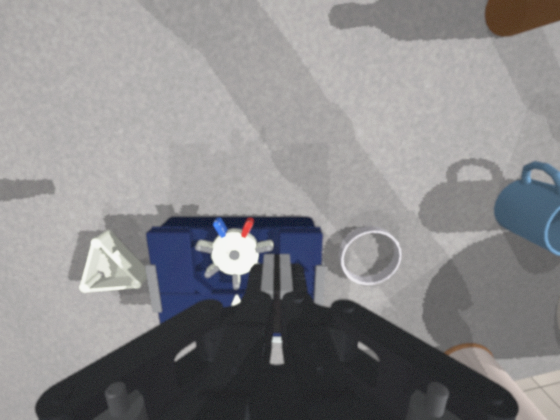

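Wrist view: box aligned with the picture, hub at (235,252), blue at (221,228), red at (248,228) and pointer at (236,300). The closed fingertips are at (277,255) and only about 16 mm across the jaw direction, so no 90° twist is needed.

```bash
cat > m.py <<'E'
from h import *
def meas(name,show=True,off=None):
    s=robot.sense();p,d=robot.camera(name);cv2.imwrite(off,p) if off else 0
    H,S,V=cv2.split(cv2.cvtColor(p,cv2.COLOR_BGR2HSV)); out={}
    B=(H>105)&(H<122)&(S>150)&(V>150); Rd=((H<8)|(H>172))&(S>150)&(V>100)
    return s,p,(H,S,V,B,Rd)
E
python3 - <<'E'
from h import *
s=robot.sense();p=cv2.imread('pics/w0.png')
H,S,V=cv2.split(cv2.cvtColor(p,cv2.COLOR_BGR2HSV))
roi=np.zeros(p.shape[:2],bool);roi[205:320,145:330]=1
W=((S<50)&(V>195)&roi).astype(np.uint8)
n,l,st,ce=cv2.connectedComponentsWithStats(W)
for i in range(1,n):
    if st[i,4]>40: print('white',st[i],ce[i],plane('wrist',[ce[i]],.081,s).round(4))
for nm,m in(('blue',(H>105)&(H<125)&(S>150)&(V>150)),('red',((H<8)|(H>172))&(S>150))):
    y,x=np.nonzero(m&roi);print(nm,len(x),x.mean(),y.mean(),plane('wrist',[[x.mean(),y.mean()]],.081,s).round(4))
# lid deck front corners, guess
print(V[205:235,170],V[205:235,300])
print(plane('wrist',[[170,226],[300,226]],.079,s),plane('wrist',[[262,256],[292,256]],s['eef_pos'][2],s))
E
```

```text
white [ 212  231   46   51 1480] [234.4527027  253.08648649] [[0.6191 0.0718 0.081 ]]
white [232 295   8  10  49] [235.65306122 300.16326531] [[0.6839 0.0509 0.081 ]]
blue 117 219.28205128205127 226.85470085470087 [[0.5814 0.0658 0.081 ]]
red 104 247.09615384615384 226.3846153846154 [[0.5901 0.0977 0.081 ]]
[132 125 122 122 121 123 122 121 120 124 118 105  84  61  53  54  52  48
  54  55  62  67  78  75  68  69  71  82  96 103] [182 178 175 175 177 180 179 179 175 161 135 103  67  54  53  52  50  57
  54  54  59  68  77  76  70  67  68  83  92 103]
[[0.5643069  0.00868832 0.079     ]
 [0.60814826 0.157858   0.079     ]] [[0.54550477 0.1391729  0.26171728]
 [0.55009423 0.15476551 0.26171728]]
```

```bash
cat > m.py <<'E'
from h import *
import sys
def meas(f):
    s=robot.sense();p,d=robot.camera('wrist');cv2.imwrite(f,p)
    print(s['clock'],'tcp',s['eef_pos'].round(4),'qv',abs(s['qvel']).max().round(3),'F',s['wrist_force'].round(1))
    H,S,V=cv2.split(cv2.cvtColor(p,cv2.COLOR_BGR2HSV))
    k=np.zeros(V.shape,bool);k[:330]=1;c={}
    for nm,m in(('blue',(H>105)&(H<125)&(S>150)&(V>150)),('red',((H<8)|(H>172))&(S>150))):
        n,l,st,ce=cv2.connectedComponentsWithStats((m&k).astype(np.uint8))
        if n<2: print('no',nm);continue
        i=1+st[1:,4].argmax();c[nm]=plane('wrist',[ce[i]],.081,s)[0];print(nm,st[i,4],ce[i].round(1),c[nm].round(4))
    R=Rq(s['tool_rot'])
    n,l,st,ce=cv2.connectedComponentsWithStats(((S<50)&(V>195)&k).astype(np.uint8))
    for i in range(1,n):
        if st[i,4]>100: print('white',st[i],ce[i].round(1),plane('wrist',[ce[i]],.081,s)[0].round(4))
    return s,c,R
if __name__=='__main__': meas(sys.argv[1])
E
python3 - <<'E'
from m import *
s,c,R=meas('pics/w1.png')
b,r=c['blue'],c['red'];y=(r-b);y/=np.linalg.norm(y);x=np.array([y[1],-y[0],0])
L=np.linalg.norm(r-b)/2
hub=(b+r)/2+x*L/np.tan(np.radians(25.714));print('yaw',np.degrees(np.arctan2(x[1],x[0])),'chord/2',L,'hub',hub)
for bx,by in((-.043,.045),(-.043,.04),(-.043,0)):
    t=hub+bx*x+by*y; t[2]=.072;print(bx,by,'slide mm',(R.T@(t-s['eef_pos'])*1e3).round(1))
E
```

```text
1.8167 tcp [0.5539 0.1441 0.2617] qv 0.135 F [ 2.7 -4.9  0.3]
blue 111 [225.  222.1] [0.5776 0.0743 0.081 ]
red 100 [253.1 221.7] [0.5865 0.1063 0.081 ]
white [347 225  61  56 452] [373.6 255.2] [0.6703 0.2349 0.081 ]
white [ 218  227   47   51 1498] [240.6 248.5] [0.6153 0.081  0.081 ]
white [  84  229   62   62 1646] [108.6 262.3] [ 0.5871 -0.0846  0.081 ]
yaw -15.469175054314727 chord/2 0.016626157906104954 hub [0.61534001 0.08109265 0.081     ]
-0.043 0.045 slide mm [  1.8  32.1 189.9]
-0.043 0.04 slide mm [ -3.2  32.2 189.9]
-0.043 0 slide mm [-43.2  32.8 190. ]
```

Wheel axis is at (0.615, 0.081), and yaw is -15.5°. The chord implies a 38 mm centroid radius, which is consistent, and the top view agrees to about 2 mm. Descending beside the red lobe, stopping a little above it to check.

```bash
python3 -m pendant '[{"jaw":0,"slide":[0,4,10],"twist":0},{"jaw":0,"slide":[0,4,25],"twist":0},{"jaw":0,"slide":[0,5,25],"twist":0},{"jaw":0,"slide":[0,5,25],"twist":0},{"jaw":0,"slide":[0,5,25],"twist":0},{"jaw":0,"slide":[0,5,25],"twist":0},{"jaw":0,"slide":[2,0,20],"twist":0},{"jaw":0,"slide":[0,0,10],"twist":0},{"jaw":0,"slide":[0,0,0],"twist":0},{"jaw":0,"slide":[0,0,0],"twist":0}]'
python3 - <<'E'
from m import *
s,c,R=meas('pics/w2.png')
b,r=c['blue'],c['red'];y=(r-b);y/=np.linalg.norm(y);x=np.array([y[1],-y[0],0])
L=np.linalg.norm(r-b)/2
hub=(b+r)/2+x*L/np.tan(np.radians(25.714));print('yaw',np.degrees(np.arctan2(x[1],x[0])),'chord/2',L,'hub',hub)
d=s['eef_pos']-hub;print('tcp in box',d@x,d@y)
E
```

```text
clock: 2.7
eef_pos: [0.5767, 0.149, 0.0963]
tool_rot: [-0.0, 0.797, 0.604, -0.0]
wrist_force: [-0.1, -0.2, 0.3]
finger_gap: -0.0004
2.7 tcp [0.5767 0.149  0.0963] qv 0.031 F [-0.1 -0.2  0.3]
blue 275 [159.2 289.3] [0.5804 0.0721 0.081 ]
red 220 [212.1 288.2] [0.5886 0.1046 0.081 ]
white [220  94  23  24 195] [231.4 104.7] [0.4893 0.1507 0.081 ]
white [446  98  24  17 167] [459.1 105.6] [0.5212 0.2638 0.081 ]
white [  0 272  34  58 765] [  9.  309.4] [ 0.5683 -0.0324  0.081 ]
white [378 275  95  55 528] [432.  292.7] [0.6303 0.2374 0.081 ]
white [126 292  76  36 993] [166.7 307.9] [0.5946 0.0712 0.081 ]
white [215 292  16  14 106] [222.5 299.1] [0.5979 0.1083 0.081 ]
yaw -14.18665024308079 chord/2 0.01674589846387197 hub [0.61819019 0.07984587 0.081     ]
tcp in box -0.05720377340343519 0.05691717938957114
```

View pics/w2.png

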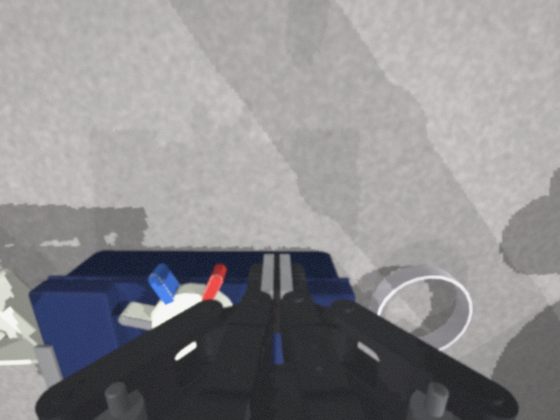

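I'm at box-frame (-57, +56) mm, outside the front edge. Next: descend to 70 mm, move in 10 mm, then start sweeping slowly.

```bash
python3 -m pendant '[{"jaw":0,"slide":[0,0,8],"twist":0},{"jaw":0,"slide":[0,0,9],"twist":0},{"jaw":0,"slide":[0,0,9],"twist":0},{"jaw":0,"slide":[0,5,0],"twist":0},{"jaw":0,"slide":[0,5,0],"twist":0},{"jaw":0,"slide":[-4,0,0],"twist":0},{"jaw":0,"slide":[-5,0,0],"twist":0},{"jaw":0,"slide":[-5,0,0],"twist":0},{"jaw":0,"slide":[-5,0,0],"twist":0},{"jaw":0,"slide":[0,0,0],"twist":0}]'
python3 -c "
from m import *
s,c,R=meas('pics/w3.png');d=s['eef_pos']-np.array([.6165,.0805,.081]);a=np.radians(-15.4);print(d@[np.cos(a),np.sin(a),0],d@[-np.sin(a),np.cos(a),0])"
```

```text
clock: 3.58
eef_pos: [0.5815, 0.126, 0.0706]
tool_rot: [-0.0, 0.798, 0.602, 0.0]
wrist_force: [-0.8, 0.6, -0.0]
finger_gap: 0.0003
3.5833 tcp [0.5815 0.126  0.0706] qv 0.013 F [-0.8  0.6 -0. ]
blue 301 [175.9 297.1] [0.5788 0.0719 0.081 ]
red 139 [241.4 278.7] [0.5777 0.1089 0.081 ]
white [165   0  49  40 751] [189.3  18.2] [0.4601 0.1255 0.081 ]
white [401   0  18  20 191] [410.2   6.7] [0.48   0.2108 0.081 ]
white [127   5  37  30 248] [142.8  20.2] [0.4553 0.1074 0.081 ]
white [ 418    7  142  235 9634] [501.9 108.6] [0.529  0.2444 0.081 ]
white [502  29  15  17 127] [509.4  36.9] [0.5011 0.2494 0.081 ]
white [ 122   32  148  105 5917] [200.2  84.3] [0.4845 0.1212 0.081 ]
white [ 97  54  27  56 509] [112.8  80.1] [0.4723 0.0862 0.081 ]
white [ 45  70  17  13 105] [52.8 76.1] [0.4632 0.0621 0.081 ]
white [ 15  80  21  18 125] [26.1 88.6] [0.4641 0.0483 0.081 ]
white [   0   86  101  131 6545] [ 51.9 159.5] [0.4948 0.0443 0.081 ]
white [263 101  35  34 452] [282.4 121.6] [0.5086 0.1503 0.081 ]
white [119 102  25  15 203] [130.9 110. ] [0.4856 0.0887 0.081 ]
white [250 139  24  15 18
[... 166 characters left out ...]
1 ]
white [311 183  39  51 542] [327.5 208.9] [0.5529 0.1602 0.081 ]
white [219 187  43  20 273] [240.2 196.8] [0.5358 0.1221 0.081 ]
white [276 204  39  20 255] [297.4 213.9] [0.5514 0.1458 0.081 ]
white [275 234  25  10 105] [289.1 238.4] [0.5626 0.1386 0.081 ]
white [336 240  22   9 108] [345.3 244.1] [0.5733 0.1646 0.081 ]
white [378 254  30  28 463] [392.6 269. ] [0.5939 0.1853 0.081 ]
white [413 278 108  52 883] [462.7 302.1] [0.6252 0.2193 0.081 ]
white [  0 285   9  23 116] [  2.5 297.4] [ 0.5537 -0.0215  0.081 ]
white [135 315  23  15 213] [146.7 322.3] [0.5897 0.0499 0.081 ]
white [  0 316  18  14 149] [  6.  324.3] [ 0.57   -0.0301  0.081 ]
-0.04585966454372685 0.03456960946142211
```

At (-46, +34.6), just short of contact. Sweep 35 mm and hold.

```bash
python3 -m pendant '[{"jaw":0,"slide":[-4,0,0],"twist":0},{"jaw":0,"slide":[-4,0,0],"twist":0},{"jaw":0,"slide":[-4,0,0],"twist":0},{"jaw":0,"slide":[-5,0,0],"twist":0},{"jaw":0,"slide":[-6,0,0],"twist":0},{"jaw":0,"slide":[-6,0,0],"twist":0},{"jaw":0,"slide":[-6,0,0],"twist":0},{"jaw":0,"slide":[0,0,0],"twist":0},{"jaw":0,"slide":[0,0,0],"twist":0},{"jaw":0,"slide":[0,0,0],"twist":0}]'
sed -i "s/>100: print('white'/>100 and 0: print('white'/" m.py
cat >> m.py <<'E'
    d=(lambda s: s['eef_pos']-np.array([.6165,.0805,.081]))(robot.sense());a=np.radians(-15.4);print('tcp in box',d@[np.cos(a),np.sin(a),0],d@[-np.sin(a),np.cos(a),0])
E
cat > t.py <<'E'
from h import *
import sys
p,d=robot.camera('top');c=p[125:215,225:335];cv2.imwrite(sys.argv[1],cv2.resize(c,None,fx=6,fy=6,interpolation=cv2.INTER_CUBIC))
H,S,V=cv2.split(cv2.cvtColor(p,cv2.COLOR_BGR2HSV));k=np.zeros(V.shape,bool);k[140:212,235:325]=1
a=np.radians(-15.4)
for nm,m in(('blue',(H>100)&(H<125)&(S>130)&(V>125)),('red',((H<8)|(H>172))&(S>110))):
    y,x=np.nonzero(m&k)
    if len(x)<3: print('no',nm,len(x));continue
    q=plane('top',[[x.mean(),y.mean()]],.081)[0]-[.6145,.0800,.081];bx=q@[np.cos(a),np.sin(a),0];by=q@[-np.sin(a),np.cos(a),0]
    print(nm,len(x),'px',x.mean().round(1),y.mean().round(1),'box',round(bx,4),round(by,4),'angle ccw from pointer deg',np.degrees(np.arctan2(by,bx)).round(1))
E
python3 m.py pics/w4.png; python3 t.py pics/t1.png
```

```text
clock: 4.47
eef_pos: [0.5727, 0.0935, 0.0705]
tool_rot: [0.0, 0.798, 0.603, 0.0]
wrist_force: [-0.4, -0.3, -0.2]
finger_gap: -0.0004
blue 18 px 283.4 191.4 box -0.0078 -0.0347 angle ccw from pointer deg -102.7
no red 0  File "m.py", line 18
    d=(lambda s: s['eef_pos']-np.array([.6165,.0805,.081]))(robot.sense());a=np.radians(-15.4);print('tcp in box',d@[np.cos(a),np.sin(a),0],d@[-np.sin(a),np.cos(a),0])
IndentationError: unexpected indent
```

Blue went from -154° to -102.7°, exactly one click, so the wheel is at Thursday and at rest. The finger is at (-46, +1). Retreat, go round and re-enter.

```bash
sed -i '$d' m.py; sed -i "s/^if __name__.*/def tcp():\n    d=robot.sense()['eef_pos']-np.array([.6165,.0805,.081]);a=np.radians(-15.4);print('tcp in box',d@[np.cos(a),np.sin(a),0],d@[-np.sin(a),np.cos(a),0])\nif __name__=='__main__': meas(sys.argv[1]);tcp()/" m.py
python3 -m pendant '[{"jaw":0,"slide":[0,-12,0],"twist":0},{"jaw":0,"slide":[0,-13,0],"twist":0},{"jaw":0,"slide":[0,0,0],"twist":0},{"jaw":0,"slide":[10,0,0],"twist":0},{"jaw":0,"slide":[16,0,0],"twist":0},{"jaw":0,"slide":[16,0,0],"twist":0},{"jaw":0,"slide":[10,0,0],"twist":0},{"jaw":0,"slide":[0,0,0],"twist":0},{"jaw":0,"slide":[0,12,0],"twist":0},{"jaw":0,"slide":[0,12,0],"twist":0}]'
python3 m.py pics/w4.png; python3 t.py pics/t2.png
```

```text
clock: 5.35
eef_pos: [0.5854, 0.1448, 0.07]
tool_rot: [-0.0, 0.797, 0.604, -0.0]
wrist_force: [1.2, -0.7, -0.4]
finger_gap: 0.0001
5.35 tcp [0.5854 0.1448 0.07  ] qv 0.327 F [ 1.2 -0.7 -0.4]
blue 268 [114.7 323.6] [0.5897 0.0513 0.081 ]
red 508 [150.4 287. ] [0.5733 0.0804 0.081 ]
tcp in box -0.043979690619917404 0.052742388898329017
blue 18 px 283.4 191.4 box -0.0078 -0.0347 angle ccw from pointer deg -102.7
red 14 px 274.7 197.5 box -0.0327 -0.015 angle ccw from pointer deg -155.4
```

View pics/t2.png

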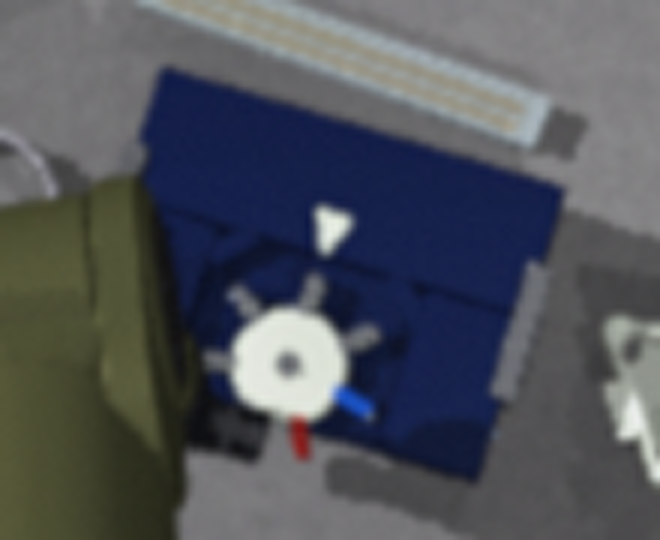

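The picture confirms one click: red at (302,437) stands where blue was, a grey lobe is at the pointer, and the box hasn't moved. Second sweep.

```bash
python3 -m pendant '[{"jaw":0,"slide":[-8,0,0],"twist":0},{"jaw":0,"slide":[-8,0,0],"twist":0},{"jaw":0,"slide":[-5,0,0],"twist":0},{"jaw":0,"slide":[-4,0,0],"twist":0},{"jaw":0,"slide":[-5,0,0],"twist":0},{"jaw":0,"slide":[-5,0,0],"twist":0},{"jaw":0,"slide":[-6,0,0],"twist":0},{"jaw":0,"slide":[-6,0,0],"twist":0},{"jaw":0,"slide":[-5,0,0],"twist":0},{"jaw":0,"slide":[0,0,0],"twist":0}]'
python3 m.py pics/w5.png; python3 t.py pics/t3.png
```

```text
clock: 6.28
eef_pos: [0.5712, 0.0919, 0.0703]
tool_rot: [0.0, 0.798, 0.602, -0.0]
wrist_force: [0.1, -0.5, -0.1]
finger_gap: 0.0003
6.2833 tcp [0.5712 0.0919 0.0703] qv 0.017 F [ 0.1 -0.5 -0.1]
no blue
no red
tcp in box -0.0466577354202869 -0.00012624013779999655
blue 18 px 284.7 180.6 box 0.0246 -0.0291 angle ccw from pointer deg -49.7
red 22 px 283.5 191.6 box -0.0081 -0.0353 angle ccw from pointer deg -102.9
```

Now at Friday (blue -50°, red -103°), at rest. Go round again for the last click.

```bash
python3 -m pendant '[{"jaw":0,"slide":[0,-12,0],"twist":0},{"jaw":0,"slide":[0,-13,0],"twist":0},{"jaw":0,"slide":[0,0,0],"twist":0},{"jaw":0,"slide":[10,0,0],"twist":0},{"jaw":0,"slide":[16,0,0],"twist":0},{"jaw":0,"slide":[16,0,0],"twist":0},{"jaw":0,"slide":[11,0,0],"twist":0},{"jaw":0,"slide":[0,0,0],"twist":0},{"jaw":0,"slide":[0,12,0],"twist":0},{"jaw":0,"slide":[0,13,0],"twist":0}]'
python3 m.py pics/w6.png; python3 t.py pics/t4.png
```

```text
clock: 7.22
eef_pos: [0.5855, 0.1459, 0.07]
tool_rot: [-0.0, 0.797, 0.604, -0.0]
wrist_force: [0.2, -0.4, -0.3]
finger_gap: -0.0001
7.2167 tcp [0.5855 0.1459 0.07  ] qv 0.356 F [ 0.2 -0.4 -0.3]
no blue
red 371 [115.6 323.5] [0.5899 0.053  0.081 ]
tcp in box -0.043819040499785376 0.053820379761154453
blue 18 px 284.7 180.6 box 0.0246 -0.0291 angle ccw from pointer deg -49.7
red 22 px 283.5 191.6 box -0.0081 -0.0353 angle ccw from pointer deg -102.9
```

```bash
python3 -m pendant '[{"jaw":0,"slide":[-8,0,0],"twist":0},{"jaw":0,"slide":[-8,0,0],"twist":0},{"jaw":0,"slide":[-6,0,0],"twist":0},{"jaw":0,"slide":[-4,0,0],"twist":0},{"jaw":0,"slide":[-5,0,0],"twist":0},{"jaw":0,"slide":[-5,0,0],"twist":0},{"jaw":0,"slide":[-6,0,0],"twist":0},{"jaw":0,"slide":[-6,0,0],"twist":0},{"jaw":0,"slide":[-5,0,0],"twist":0},{"jaw":0,"slide":[0,0,0],"twist":0}]'
python3 m.py pics/w7.png; python3 t.py pics/t5.png
```

```text
clock: 8.15
eef_pos: [0.5712, 0.092, 0.0703]
tool_rot: [0.0, 0.798, 0.602, -0.0]
wrist_force: [0.3, -0.4, 0.6]
finger_gap: 0.0001
8.15 tcp [0.5712 0.092  0.0703] qv 0.015 F [ 0.3 -0.4  0.6]
no blue
no red
tcp in box -0.04665841251321531 -7.925393745164605e-05
blue 4 px 277.5 171.5 box 0.045 -0.0005 angle ccw from pointer deg -0.6
red 22 px 284.5 180.9 box 0.0238 -0.0288 angle ccw from pointer deg -50.5
```

Blue is at the pointer (-0.6°). Retreat and rise clear, then check.

```bash
python3 -m pendant '[{"jaw":0,"slide":[0,-12,0],"twist":0},{"jaw":0,"slide":[0,-15,0],"twist":0},{"jaw":0,"slide":[0,-15,0],"twist":0},{"jaw":0,"slide":[0,-10,-10],"twist":0},{"jaw":0,"slide":[0,0,-20],"twist":0},{"jaw":0,"slide":[0,0,-20],"twist":0},{"jaw":0,"slide":[0,0,-20],"twist":0},{"jaw":0,"slide":[0,0,-15],"twist":0},{"jaw":0,"slide":[0,0,0],"twist":0},{"jaw":0,"slide":[0,0,0],"twist":0}]'
python3 m.py pics/w8.png; python3 t.py pics/t6.png
```

```text
clock: 9.08
eef_pos: [0.522, 0.1086, 0.1561]
tool_rot: [0.0, 0.797, 0.603, 0.001]
wrist_force: [-0.2, 0.3, -0.1]
finger_gap: 0.0002
9.0833 tcp [0.522  0.1086 0.1561] qv 0.036 F [-0.2  0.3 -0.1]
no blue
no red
tcp in box -0.09934247443281531 0.0015819118787574994
blue 20 px 276.4 173.3 box 0.0389 0.001 angle ccw from pointer deg 1.4
red 21 px 284.5 180.8 box 0.0241 -0.0288 angle ccw from pointer deg -50.1
```

View pics/t6.png

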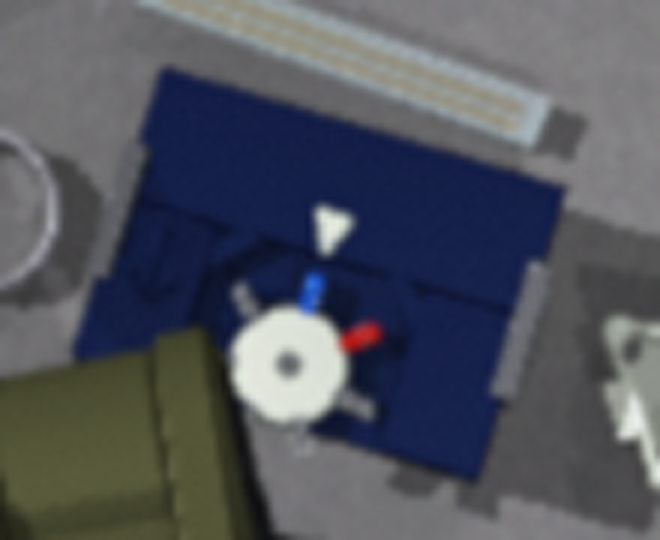

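View pics/w8.png

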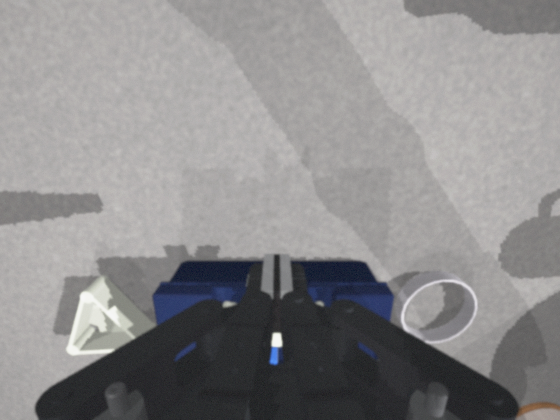

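The blue lobe at (313,291) stands at the pointer tip (328,250), red is one place clockwise at (360,337), and the box edges are where they were. In the wrist view the fingers are clear of the box, and the mould and egg ring are undisturbed. Handing in.

```bash
python3 -c "
from plant import robot
print(robot.close_job())"
```

```text
the job is handed in; nothing more can be done
None
```

The wheel now stands on Saturday, with the blue lobe at the white pointer, and the job is handed in at about 9 s on the robot's clock. I swept the closed fingertip along the front of the wheel three times (Wednesday to Thursday to Friday to Saturday). I checked from the top camera that the wheel was at rest after each click.

- **Wheel:** in the last top view the blue lobe was within about 1.5° of the pointer, and red was one place clockwise, at -50° where -51° is expected.
- **Box and bench:** the box edges were where they started in the top view, and the mould, chopstick case and egg ring near the box looked undisturbed. I did not re-check the objects farther off.
- **Forces:** all readings during the clicks were at or below about 1.5 N. The arm finished clear of everything, about 156 mm up and in front of the box.
- **Disagreement:** an early wrist-camera measurement was off by several mm because the arm was still settling. I repeated it before touching anything, and it then agreed with the top view to about 2 mm.
- **Not confirmed by the wrist camera:** the fingers hid the coloured lobes after the second and third clicks and at the end, so those checks rest on the top camera alone.

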